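# Park the loaf pusher of a bread slicer behind its spring stop

### The arm

A 6-joint arm with a two-finger parallel gripper is mounted at the origin on the work surface. World frame = base frame: x ahead of the robot, y to its left, z up, the work surface at z = 0. Lengths are in m, angles in degrees, forces in N, time in s.
With the tool pointing down it reaches from about 0.325 to 0.85 m from the base axis. Payload 15.5 kg.
Tool frame: the origin (TCP) lies at the very end of the fingers, on their centre line; the grasp point (between the pads) lies arm.grip_depth behind it (arm.grip_depth is the distance from the TCP to the grasp point, in m); z points along the fingers, y is the line along which they close (so a half turn about z gives the same grasp; the last joint's range is limited). The gripper opens to 91 mm and grips with 3 to 60 N. Pads are 32 mm wide; open, the fingers measure 118 mm over their backs; the gripper's body (76 mm by 178 mm) begins 60 mm behind the grasp point.
Start: joints at [71.19, 28.281, 77.091, -0, 74.628, -5.472], TCP at [0.144, 0.608, 0.214] pointing down, gripper open.
Joint ranges: [-166.48, 166.48], [-47.26, 123.95], [12.59, 153.08], [-70.14, 250.14], [6.76, 159.57], [-176.63, 176.63]. Speed limits (degrees/s): [108.29, 108.29, 147.25, 172.46, 172.46, 172.46].

### API

Orientations are given as a 3x3 rotation matrix whose columns are the frame's x, y, z axes.
In Python, from rig import arm gives the robot as it stands. Calls block until the motion is done:
- arm.move_to(position, orientation): joint-space move of the TCP to a pose.
- arm.move_l(position, orientation=None, feed=0.15): straight line of the TCP; orientation=None keeps the orientation; feed is the mean speed in m/s.
- arm.move_joints(angles): joint-space move.
- arm.grip(opening): finger opening in m; the grip force is fixed at half the most; returns when the fingers have stopped.
- arm.sleep(seconds).
- arm.solve_ik(position, orientation): joint angles nearest the present ones, or None.
- arm.snapshot(name): name is "scene" or "top" or "wrist"; returns the picture (400x640x3 uint8, red, green, blue); there is no depth.
- arm.get_calibration(name): a dict with "intrinsics" (3x3 intrinsics, pixels), "cam_to_world" (4x4, takes a point from camera to world coordinates). Camera axes: x right, y down, z forward; pixel columns grow to the right and rows downward; lengths in m; the calibration is good to about 2 mm. A picture is of the moment at which its call begins: read the wrist's pose just before it. get_calibration takes no time and is no camera call; for the wrist camera it gives the pose at the moment of the call.
A pose or a line that the arm cannot do raises arm.Unreachable and nothing moves.
- arm.sign_off(): hands the job in; it is judged then, once.
Readings, each from a call of its own:
- arm.current_t(): time.
- arm.current_joint_positions(): joint angles.
- arm.current_dq(): joint speeds.
- arm.current_tau(): joint torques, N m.
- arm.current_ee_pos(): TCP position.
- arm.current_tool_rot(): TCP orientation.
- arm.current_force(): force on the tool from outside, world axes, zero at the start.
- arm.current_torque(): the same for the moment, N m.
- arm.current_width(): finger opening in m.
- arm.current_grasp_force(): force on a finger pad.
Only numpy, scipy, OpenCV 4.12 (cv2) and the standard library are available. Lean on these libraries where they do the work, as an engineer would, in place of code of your own. Each camera call takes 0.05 s, during which the arm holds its last target. There are 200 camera calls.

### The job

Park the bread slicer's loaf pusher for the night: push it along the infeed bed up to the spring stop, press the stop's red release bar down and, holding the bar down with the fingertip, push the pusher on past the stop until it is fully home at the knife frame. Then let go, so that the stop springs right up again behind the pusher and locks it in. Push only: grip and lift nothing, do not force the pusher against the raised stop, and leave everything that stands around where it is.

Things in the scene. Friction and masses are not known exactly. Their poses are not given: they have to be found in the camera images.
- release_bar (a point): Middle of the top face of the red ribbed release bar of the spring stop, let into the slicer's bed: 115 mm long (x), 40 mm wide (y). Axes: x is the feed direction, level, towards the knives; y to its left; z up. While the bar is up, the flat steel bed lies 15 mm below its top. A fingertip that holds the bar down can slide along its whole length. Bar and tooth are one rigid plunger.
- stop_tooth (a point): Middle of the top of the stop's square steel tooth, 12 x 12 mm, left of the bar (26 mm from its centre line; 26.5 mm beyond its middle in x). Up, it stands 24 mm above the bed and bars the way of the pusher's slide block; pressed 6 mm or more it is below the block. A block lying over it keeps it down; behind the block it springs up if nothing presses the bar.
- stop (a joint): How far the spring stop (bar and tooth together) is pressed straight down, m: 0 up, 0.014 bottom (bar's top then 1 mm above the bed). The spring takes about 5 N to start and 13 N at the bottom, and lifts it again.
- pusher_face (a point): Middle of the height of the back face (away from the knives) of the pusher's white slide block, in line in y with the bar's middle; axes as release_bar. The block is 30 mm long (x), 140 mm wide (y), reaching from 104 mm right to 36 mm left of this point, and lies 18 to 46 mm above the bed: it clears the raised bar, not the raised tooth. It slides only along x and cannot be lifted.
- pusher (a joint): Travel of the pusher along +x, m: 0 drawn right back, 0.178 slide block against the raised tooth (48 mm of the bar then lies free behind the block), 0.220 block just past the tooth, 0.224 fully home at the knife frame's buffers (hard stop). About 3 N of friction; it stays where it is left.
- pusher_plate (a point): Middle of the top edge of the pusher's upright aluminium plate, 220 mm wide, top 92 mm above the bed. It is 140 mm in +x ahead of the block's back face, joined to the block's middle by a low tie bar 22 mm wide (20 to 34 mm above the bed), whose edge is 23 mm right of the release bar's centre line.
- slicer: The counter-top bread slicer, fixed: origin on the table under the middle of the bed's front edge, x the feed direction, y left, z up. The bed is 170 mm above the table, 400 mm wide, 405 mm long, with 32 mm high guide strips along its sides; the knife frame beyond it is 520 mm high.
- brush: Wooden crumb brush, 180 x 30 mm, 34 mm high, lying along x on the right-hand side of the bed. Bystander: leave it.
- oil_bottle: Small oil bottle, 36 mm wide and 85 mm high, standing on the left-hand side of the bed near its front edge; origin under its middle. Bystander: leave it.
- loaf_tin_a: Lidded grey loaf tin, 133 x 225 x 119 mm, on the table; origin under its middle. Bystander.
- loaf_tin_b: A second lidded loaf tin of the same size. Bystander.
- clip_jar: Jar with a blue cap, 76 mm wide, 110 mm high, on the table. Bystander.
- mug: White mug, 76 mm wide, 90 mm high, on the table. Bystander.

How it is judged (in metres and radians):
On the way, in this order (a step that is already met when the one before it is completed fails the run):
1. a finger presses the release bar down while the pusher is still on the near side of the stop (value of joint stop above 0.004 m and contact force between the fingers and stop above 1 N and value of joint pusher below 0.184 m).
2. the pusher's block goes over the stop while a finger still holds the bar down (value of joint stop above 0.005 m and contact force between the fingers and stop above 0.5 N and value of joint pusher above 0.188 m).
At the end, for the whole second after the job is handed in: the pusher is fully home (travel over 219 mm of 224) and at rest, and the spring stop is up behind it (pressed less than 3 mm), touched by nothing (value of joint pusher above 0.219 m and value of joint stop between -0.002 and 0.003 m and velocity of joint pusher between -0.01 and 0.01 m/s).
It fails at once if a thing standing around (brush, oil bottle, tin, jar, mug) is moved or lifted by more than 20 mm (distance of any of brush, oil_bottle, loaf_tin_a, loaf_tin_b, clip_jar, mug from where it was at the start of the episode above 0.02 m).
It fails at once if the pusher is forced against the raised stop (over 50 N) (contact force between pusher and stop above 50 N).
It fails at once if the pusher is gripped (its block, tie bar or plate taken between the fingers) (contact force between the fingers and pusher above 1 N and ((x of the grasp point in the frame of pusher_face between 0.005 and 0.025 m and z of the grasp point in the frame of pusher_face between -0.02 and 0.016 m) or (x of the grasp point in the frame of pusher_face between 0.03 and 0.139 m and y of the grasp point in the frame of pusher_face between -0.046 and -0.022 m and z of the grasp point in the frame of pusher_face between -0.02 and 0.004 m) or (x of the grasp point in the frame of pusher_face between 0.139 and 0.147 m and z of the grasp point in the frame of pusher_face between -0.03 and 0.062 m))).
It also fails if it takes over 38 s, if anything falls off the work surface, if the arm or the gripper's body presses on something with over 40 N, if the wrist force passes 120 N, or if a joint passes its speed limit or range.

## Working session

There is one attempt and no reset: what is moved stays moved. The work goes in short steps, each a Python script; the robot and the scene stay as the last script left them, time stands still between calls to the robot, and variables do not carry over. Pictures are saved under pics/ and viewed, at most 10 in all, crops included, and the job is handed in when it is done.

```bash
mkdir -p pics; ls; python3 - <<'E'
from rig import arm
import cv2, numpy as np
for n in ("scene","top"):
    im=arm.snapshot(n); cv2.imwrite(f"pics/{n}0.png",im[:,:,::-1])
    c=arm.get_calibration(n); print(n,np.round(c["intrinsics"],2).tolist(),np.round(c["cam_to_world"],4).tolist())
print(arm.grip_depth,arm.current_tool_rot(),arm.current_t())
E
```

```text
pics
scene [[508.22, 0.0, 324.91], [0.0, 508.22, 198.39], [0.0, 0.0, 1.0]] [[0.0368, 0.6416, -0.7662, 1.3696], [0.9991, -0.0068, 0.0423, 0.0221], [0.022, -0.767, -0.6412, 0.9383], [0.0, 0.0, 0.0, 1.0]]
top [[496.88, 0.0, 321.48], [0.0, 496.88, 193.4], [0.0, 0.0, 1.0]] [[0.0293, -0.9831, 0.1809, 0.2126], [-0.9995, -0.0301, -0.0014, 0.0596], [0.0068, -0.1808, -0.9835, 1.6548], [0.0, 0.0, 0.0, 1.0]]
0.0188 [[-9.73018788e-01  2.30725605e-01 -3.65947262e-04]
 [ 2.30725868e-01  9.73018214e-01 -1.06236498e-03]
 [ 1.10958550e-04 -1.11813458e-03 -9.99999369e-01]] 0.1
```

View pics/scene0.png

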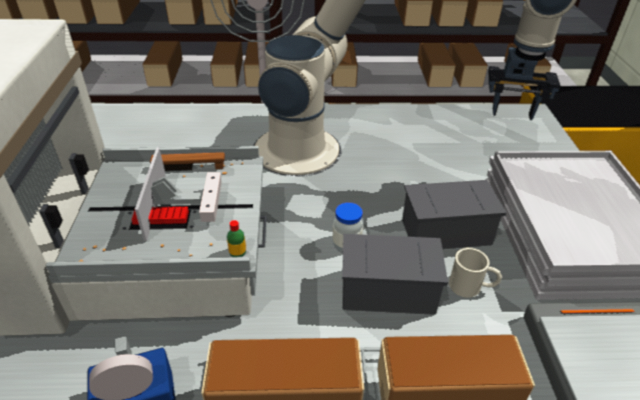

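View pics/top0.png

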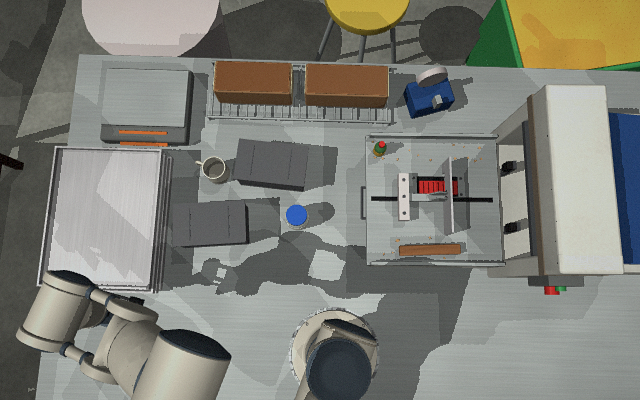

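The top view shows the slicer with feed towards +u (about −y in the world). The red bar is at about (438,186), the white block at (404,196), the plate at (450,195) and the bottle at (380,148). I'll estimate coarsely, then look from above with the wrist camera.

```bash
cat > h.py <<'E'
from rig import arm
import cv2, numpy as np
def ray(cal,px,z):
    K,T=np.array(cal["intrinsics"]),np.array(cal["cam_to_world"])
    d=T[:3,:3]@np.linalg.inv(K)@[px[0],px[1],1.]; o=T[:3,3]
    return o+d*(z-o[2])/d[2]
def proj(cal,P):
    K,T=np.array(cal["intrinsics"]),np.array(cal["cam_to_world"])
    q=K@(T[:3,:3].T@(np.array(P)-T[:3,3])); return q[:2]/q[2]
def red(im):
    h=cv2.cvtColor(im,cv2.COLOR_RGB2HSV); m=((h[...,0]<6)|(h[...,0]>174))&(h[...,1]>170)&(h[...,2]>70)
    return m.astype(np.uint8)
def tool(f):  # tool z down, tool x along f
    f=np.array([f[0],f[1],0.])/np.hypot(f[0],f[1]); z=np.array([0,0,-1.]); return np.column_stack([f,np.cross(z,f),z])
E
python3 - <<'E'
from h import *
c=arm.get_calibration("top"); im=cv2.imread("pics/top0.png")[:,:,::-1].copy()
a,b=ray(c,(372,198),.17),ray(c,(492,200),.17); f=(b-a)[:2]; print("slot",a,b,np.linalg.norm(f))
m=red(im); m[:,:400]=0;m[:,470:]=0;m[:160]=0;m[210:]=0
v,u=np.nonzero(m); print("red px",u.min(),u.max(),v.min(),v.max())
for p in ((u.min(),v.mean()),(u.max(),v.mean())): print(ray(c,p,.185))
for n,p,z in (("block L",(404,174),.216),("block R",(404,220),.216),("blk back",(398,196),.216),("plate",(450,195),.262),("bottle",(380,150),.17),("bed fl",(366,137),.2),("bed fr",(366,264),.2)): print(n,ray(c,p,z))
for s in (1,-1):
    R=tool(s*f); print(s,arm.solve_ik([.43,-.27,.45],R))
E
```

```text
slot [ 0.47628342 -0.09618609  0.17      ] [ 0.48125361 -0.46093483  0.17      ] 0.36478260077212193
red px 419 457 181 194
[ 0.51369672 -0.23618543  0.185     ]
[ 0.5172256 -0.3511007  0.185    ]
block L [ 0.54335542 -0.18560245  0.216     ]
block R [ 0.40577805 -0.18550622  0.216     ]
blk back [ 0.47643264 -0.16787588  0.216     ]
plate [ 0.47543749 -0.30907946  0.262     ]
bottle [ 0.6276375  -0.11926674  0.17      ]
bed fl [ 0.65880212 -0.07271534  0.2       ]
bed fr [ 0.27591794 -0.07774861  0.2       ]
1 [-3.88660842e+01  1.00658294e+01  6.88145211e+01 -2.54444375e-14
  1.01119650e+02  1.40353232e+02]
-1 [-3.88660842e+01  1.00658294e+01  6.88145211e+01 -2.54444375e-14
  1.01119650e+02 -3.96467678e+01]
```

Bar length comes out at 115 mm, as given, with its middle at about (0.515, −0.294). I'll move over it and refine with the wrist camera.

```bash
python3 - <<'E'
from h import *
R=tool([-.0136,1])
arm.grip(0.0)
p=arm.current_ee_pos(); arm.move_l([p[0],p[1],.42],feed=.3)
arm.move_to([.50,-.22,.47],R)
c=arm.get_calibration("wrist"); im=arm.snapshot("wrist"); cv2.imwrite("pics/w1.png",im[:,:,::-1])
print(np.round(c["intrinsics"],1).tolist(),np.round(c["cam_to_world"],4).tolist())
print(arm.current_t(),arm.current_ee_pos(),arm.current_width(),arm.current_force())
v,u=np.nonzero(red(im)); print(u.min(),u.max(),v.min(),v.max(), proj(c,[.515,-.294,.185]))
E
```

```text
[[287.6, 0.0, 319.9], [0.0, 287.6, 199.3], [0.0, 0.0, 1.0]] [[0.9999, 0.0138, 0.003, 0.499], [0.0141, -0.9708, -0.2395, -0.1532], [-0.0004, 0.2395, -0.9709, 0.641], [0.0, 0.0, 0.0, 1.0]]
5.5083 [ 0.50021883 -0.21950871  0.4699867 ] 0.0004774499263846008 [ 0.26847622 -0.34218459  0.48979178]
316 425 94 228 [328.43142252 216.07978685]
```

View pics/w1.png

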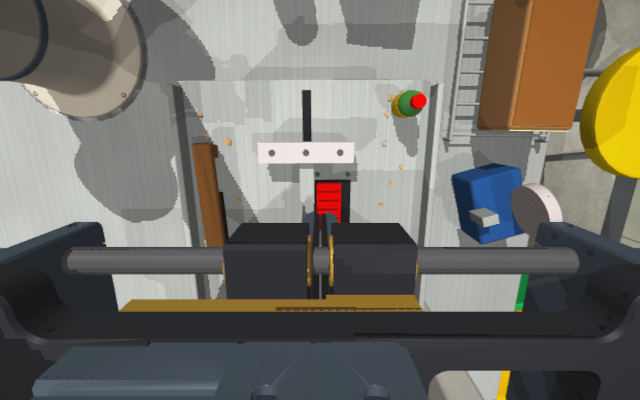

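The wrist view shows the block at columns 258–354, rows 142–163, the red bar at columns 316–341 from row 183, the slot at column 306, and the bottle at (410,102).

```bash
python3 - <<'E'
from h import *
c=arm.get_calibration("wrist"); im=cv2.imread("pics/w1.png")[:,:,::-1].copy()
m=red(im); m[:,:300]=0; m[:,350:]=0; m[:175]=0; m[225:]=0
for r in (186,192,198,204):
    u=np.nonzero(m[r])[0]
    if len(u): print(r,ray(c,(u.min()-.5,r),.185)[:2],ray(c,(u.max()+.5,r),.185)[:2])
v=np.nonzero(m.any(1))[0]; print("bar start",v.min(),ray(c,(328,v.min()-.5),.185))
w=((im.min(2)>200)).astype(np.uint8); w[:,:250]=0;w[:,362:]=0;w[:135]=0;w[170:]=0
n,l,s,_=cv2.connectedComponentsWithStats(w); i=1+np.argmax(s[1:,4]); x,y,ww,hh,_=s[i]; print("blk",s[i])
for p in ((x-.5,y+5),(x+ww-.5,y+5),(306,y-.5),(306,y+hh-.5)): print(p,ray(c,p,.216))
# block edges fit for yaw
us=np.arange(265,348); top=[np.nonzero(l[:,k]==i)[0].min() for k in us]; k=np.polyfit(us,top,1)
a,b=[ray(c,(t,np.polyval(k,t)-.5),.216) for t in (265,347)]; print("yaw: back edge dir",(b-a)[:2]/np.linalg.norm(b-a),a,b)
for p in ((306,92),(306,140)): print("slot",ray(c,p,.17))
E
```

```text
186 [ 0.4930267  -0.24359387] [ 0.53500304 -0.24300095]
192 [ 0.49312999 -0.25350946] [ 0.53532097 -0.25291317]
198 [ 0.49323434 -0.26352699] [ 0.53564218 -0.26292728]
204 [ 0.49333977 -0.27364803] [ 0.53432726 -0.27306807]
bar start 182 [ 0.5130545  -0.23593928  0.185     ]
blk [ 257  142  101   28 1904]
(np.float64(256.5), np.int32(147)) [ 0.40688173 -0.18080695  0.216     ]
(np.float64(357.5), np.int32(147)) [ 0.5540027  -0.17873633  0.216     ]
(306, np.float64(141.5)) [ 0.47897062 -0.17192923  0.216     ]
(306, np.float64(169.5)) [ 0.47907282 -0.21271144  0.216     ]
yaw: back edge dir [0.99949631 0.03173515] [ 0.41945894 -0.17448783  0.216     ] [ 0.53840763 -0.17071107  0.216     ]
slot [ 0.4766178  -0.09892061  0.17      ]
slot [ 0.47679992 -0.17159416  0.17      ]
```

Consistent: bar middle is at (0.514, −0.2935) and the block's back face at y≈−0.172 (travel ≈0.066). The block's lateral extent matches. Next I push up to just short of the stop, watching the force.

```bash
cat >> h.py <<'E'
F=np.array([.0136,-1,0.]); F/=np.linalg.norm(F); MID=np.array([.514,-.2935,0.]); R=tool(-F)
def at(s,z): return MID+F*s+[0,0,z]   # s: TCP along feed from bar middle
E
python3 - <<'E'
from h import *
arm.move_l(at(-.165,.36),R,feed=.3); arm.move_l(at(-.165,.197),R,feed=.2)
f0=np.array(arm.current_force()); print(f0,arm.current_t())
arm.move_l(at(-.150,.197),feed=.1)
for s in (-.138,-.12,-.08,-.05,-.040,-.034,-.030):
    arm.move_l(at(s,.197),feed=.06); f=np.array(arm.current_force())-f0; print(s,np.round(f,1))
    if np.linalg.norm(f)>15: break
arm.move_l(at(s-.001,.197),feed=.05)
c=arm.get_calibration("wrist"); im=arm.snapshot("wrist"); cv2.imwrite("pics/w2.png",im[:,:,::-1])
print(arm.current_ee_pos(),arm.current_t())
E
```

```text
[-0.58028454  0.24910794 -0.47520837] 7.1
-0.138 [-0.1 -0.3 -0. ]
-0.12 [0.9 0.3 0.8]
-0.08 [ 0.1 -0.2  1.6]
-0.05 [ 0.6 -0.1  1. ]
-0.04 [ 0.5 -0.5  0.5]
-0.034 [ 0.7 -1.3  0.8]
-0.03 [-0.  -0.3  0.4]
[ 0.51358353 -0.26246533  0.19702413] 10.7833
```

View pics/w2.png

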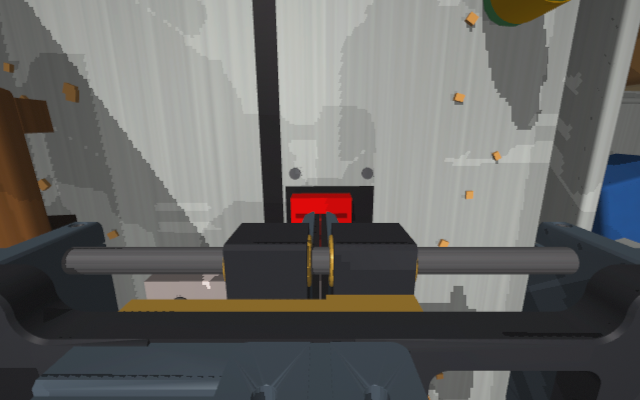

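The block has moved ahead of the fingers (white at about (185,285)). The bar's near end is at rows 194–223, columns 290–352, centred on the fingertip. A quick numeric check before pressing.

```bash
python3 - <<'E'
from h import *
c=arm.get_calibration("wrist"); im=cv2.imread("pics/w2.png")[:,:,::-1].copy()
m=red(im); m[:,:270]=0; m[:,370:]=0; m[:180]=0; m[235:]=0
v=np.nonzero(m.any(1))[0]; u=np.nonzero(m[205])[0]
print(v.min(),u.min(),u.max(),ray(c,(u.min()-.5,205),.185),ray(c,(u.max()+.5,205),.185),"start",ray(c,(321,v.min()-.5),.185))
w=(im.min(2)>195); b=w[270:300,150:215]; 
for z in (.216,): print("blk back",[ray(c,(185,r),z)[1] for r in (274,276,278,280)], [int(im[r,165].min()) for r in range(268,300,2)])
E
```

```text
193 290 351 [ 0.49297144 -0.2454192   0.185     ] [ 0.53381981 -0.24487544  0.185     ] start [ 0.51360629 -0.23670972  0.185     ]
blk back [np.float64(-0.2794624825350074), np.float64(-0.28074787764122905), np.float64(-0.2820380065087777), np.float64(-0.28333289533563055)] [77, 71, 60, 72, 77, 77, 80, 146, 146, 147, 146, 146, 146, 146, 146, 139]
```

The bar is where expected, and the block sits about 5 mm short of the tooth. I press, check the force, then push through.

```bash
python3 - <<'E'
from h import *
z=.174; s=-.031
arm.move_l(at(s,.188),feed=.05); f0=np.array(arm.current_force()); 
for zz in (.183,.179,.174):
    arm.move_l(at(s,zz),feed=.03); f=np.array(arm.current_force())-f0; print("press",zz,np.round(f,1),np.round(arm.current_ee_pos(),4))
if 5<f[2]<40:
    for s in list(np.arange(-.026,.0165,.006))+list(np.arange(.017,.0275,.0015)):
        arm.move_l(at(s,z),feed=.04); f=np.array(arm.current_force())-f0; print(round(s,4),np.round(f,1),np.round(arm.current_ee_pos(),4))
        if f@(-F)>22 or np.linalg.norm(f)>60: break
print(arm.current_t())
E
```

```text
press 0.183 [-1.2 -1.1  4.8] [ 0.5139 -0.2627  0.1832]
press 0.179 [-0.8 -0.4  7. ] [ 0.5139 -0.2627  0.1793]
press 0.174 [-0.5 -0.1  9.6] [ 0.5139 -0.2628  0.1746]
-0.026 [-1.3  3.5  9.5] [ 0.5138 -0.2671  0.1744]
-0.02 [-1.9  4.9  8.6] [ 0.5139 -0.273   0.1745]
-0.014 [-1.1  5.1  9.7] [ 0.514  -0.279   0.1745]
-0.008 [-1.4  4.9  9.7] [ 0.514  -0.285   0.1744]
-0.002 [-0.8  4.8  9.8] [ 0.5141 -0.2909  0.1744]
0.004 [-1.3  4.6  9.8] [ 0.5142 -0.297   0.1744]
0.01 [-0.5  4.5  9.9] [ 0.5143 -0.3029  0.1744]
0.016 [-0.5  5.   9.8] [ 0.5144 -0.3089  0.1744]
0.017 [-0.7  7.4 10.9] [ 0.5143 -0.3095  0.1744]
0.0185 [-1.2  8.6 10.3] [ 0.5144 -0.3109  0.1744]
0.02 [-0.2  8.4 10.6] [ 0.5144 -0.3124  0.1744]
0.0215 [-0.4  8.2 10.4] [ 0.5144 -0.3139  0.1744]
0.023 [-0.3  9.2 11.5] [ 0.5144 -0.3154  0.1744]
0.0245 [-0.7 18.1 15. ] [ 0.5144 -0.3156  0.1744]
0.026 [ 1.2 28.7 19.7] [ 0.5144 -0.3157  0.1745]
16.1583
```

The hard stop is reached at y = −0.3157. I let go by backing off 3 mm, lifting, and checking.

```bash
python3 - <<'E'
from h import *
arm.move_l(at(.019,.174),feed=.04)
arm.move_l(at(.019,.205),feed=.06); print(arm.current_force())
arm.move_l(at(.019,.30),feed=.2)
arm.move_l(at(-.09,.42),R,feed=.3); arm.sleep(.3)
c=arm.get_calibration("wrist"); im=arm.snapshot("wrist")
u,v=proj(c,at(.02,.18)).astype(int); print(u,v,arm.current_t())
y0,x0=max(0,v-75),max(0,u-100)
cv2.imwrite("pics/w3.png",cv2.resize(im[y0:y0+150,x0:x0+200,::-1],None,fx=4,fy=4,interpolation=cv2.INTER_CUBIC)); print(x0,y0)
E
```

```text
[ 0.11525165  0.3296235  -0.14870325]
320 246 18.8167
220 171
```

View pics/w3.png

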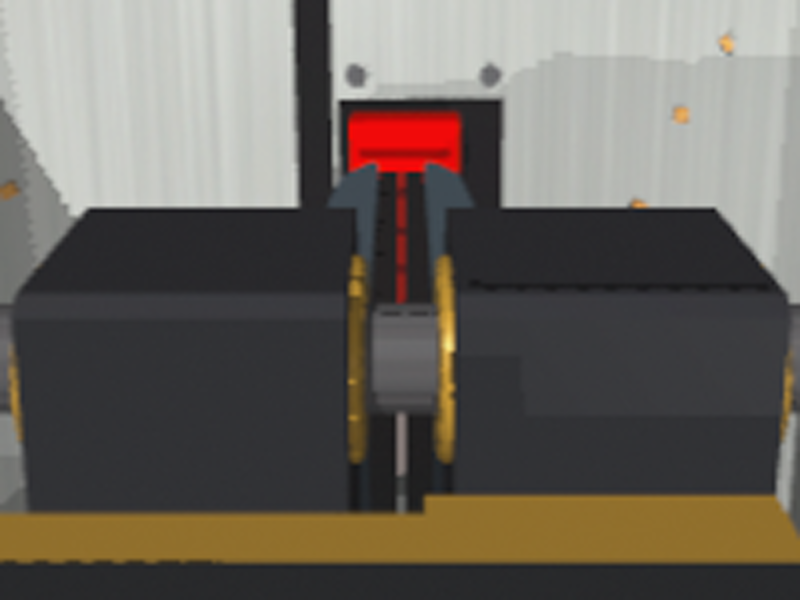

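The gripper hides the tooth. The red bar's near end is visible at about (322,206) in the full picture. I back off further for a clear view.

```bash
python3 - <<'E'
from h import *
arm.move_l(at(-.02,.46),R,feed=.3); arm.move_l(at(.14,.46),R,feed=.3) if 0 else arm.move_l(at(.10,.46),R,feed=.3); arm.sleep(.2)
c=arm.get_calibration("wrist"); im=arm.snapshot("wrist"); t=arm.snapshot("top")
u,v=proj(c,at(.02,.18)).astype(int); print(u,v,arm.current_t())
y0,x0=max(0,v-75),max(0,u-100)
print(x0,y0); cv2.imwrite("pics/w4.png",cv2.resize(im[y0:y0+150,x0:x0+200,::-1],None,fx=4,fy=4,interpolation=cv2.INTER_CUBIC))
m=red(im); m[:,:x0]=0;m[:,x0+200:]=0
vv=np.nonzero(m[y0:y0+150].any(1))[0]+y0; print("bar rows",vv.min(),vv.max())
r=(vv.min()+vv.max())//2; uu=np.nonzero(m[r])[0]; print("width px",uu.min(),uu.max())
for z in (.171,.185): print(z,[ray(c,(u,q),z)[1] for q in (vv.min()-.5,vv.max()+.5)],ray(c,(uu.max()+.5,r),z)[0]-ray(c,(uu.min()-.5,r),z)[0])
print("pred tooth px up/down",proj(c,MID+F*.0265+[.026,0,.194]),proj(c,MID+F*.0265+[.026,0,.180]),"blk back top",proj(c,MID+F*.0365+[0,0,.216]))
E
```

```text
320 119 20.0833
220 44
bar rows 66 133
width px 307 334
0.171 [np.float64(-0.23566484075140592), np.float64(-0.33371508234258485)] 0.042508726332267543
0.185 [np.float64(-0.23840705532100775), np.float64(-0.3334763012974748)] 0.04121634474577618
pred tooth px up/down [337.67694162 124.47888636] [337.12303267 124.59818607] blk back top [320.01759795 131.34708073]
```

View pics/w4.png

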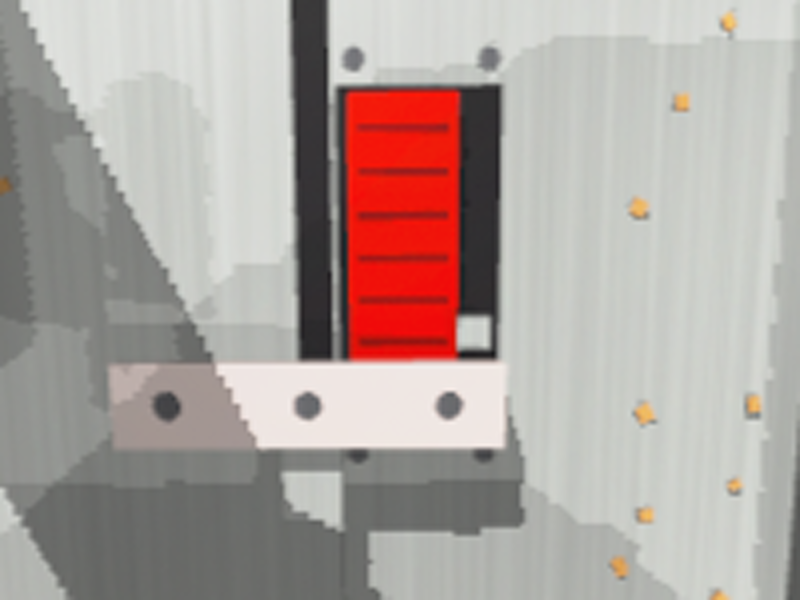

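The tooth stands clear at (337,127), about 4 mm behind the block's back edge (row 134). The whole bar is free and nothing touches it, so I hand the job in.

```bash
python3 -c "
from rig import arm
print(arm.sign_off(),arm.current_t())"
```

```text
the job is handed in; nothing more can be done
the job is handed in; nothing more can be done
```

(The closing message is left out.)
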